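Torque down the sausage filler's loose foot bolt

ROBOT

A 6-joint arm with a two-finger parallel gripper is mounted at the origin on the work surface. World frame = base frame: x ahead of the robot, y to its left, z up, the work surface at z = 0. Lengths are in mm, angles in rad, forces in N, time in s.
With the tool pointing down it reaches from about 250 to 775 mm from the base axis. Payload 4 kg.
Tool frame: the origin (TCP) lies at the very end of the fingers, on their centre line; the grasp point (between the pads) lies tcp_to_grasp behind it (tcp_to_grasp is the distance from the TCP to the grasp point, in mm); z points along the fingers, y is the line along which they close (so a half turn about z gives the same grasp; the last joint's range is limited). The gripper opens to 85 mm and grips with 20 to 120 N. Pads are 22 mm wide; open, the fingers measure 114 mm over their backs; the gripper's body (76 mm by 85 mm) begins 54 mm behind the grasp point. The pads swing forward as they close: fully open they stand 13 mm farther back than shut.
Start: joints at [-1.331, 0.087, 1.371, -0, 1.684, -0.103], TCP at [184.867, -518.021, 195.541] pointing down, gripper open.
Joint ranges: [-3.1, 3.1], [-0.76, 2.03], [0.27, 2.55], [-1.08, 4.22], [0.17, 2.65], [-2.57, 2.57]. Speed limits (rad/s): [2.79, 2.79, 3.14, 3.14, 3.14, 3.14].

INTERFACE

Orientations are given as a 3x3 rotation matrix whose columns are the frame's x, y, z axes.
In Python, from station import * gives the robot as it stands. Calls block until the motion is done:
- move_to(position, orientation): joint-space move of the TCP to a pose.
- move_l(position, rate=150, attitude=None): straight line of the TCP; attitude=None keeps the orientation; rate is the mean speed in mm/s.
- move_j(angles): joint-space move.
- set_gripper(opening): finger opening in mm; the grip force is fixed at half the most; returns when the fingers have stopped.
- pause(seconds).
- inverse_kinematics(position, orientation): joint angles nearest the present ones, or None.
- camera(name): name is "scene" or "top"; returns (picture, depth): 400x640x3 uint8, red, green, blue; 400x640 float32, mm along the optical axis (not along the pixel's ray), 0 where there is no reading.
- camera_model(name): a dict with "K" (3x3 intrinsics, pixels), "dist" ([k1, k2, p1, p2, k3] as OpenCV has them; the pictures are not rectified), "R" (3x3) and "t" (3): a world point X has camera coordinates R X + t. Camera axes: x right, y down, z forward; pixel columns grow to the right and rows downward; lengths in mm; the calibration is good to about 2 mm. A picture is of the moment at which its call begins. camera_model takes no time and is no camera call.
A pose or a line that the arm cannot do raises Unreachable and nothing moves.
- sign_off(): hands the job in; it is judged then, once.
Readings, each from a call of its own:
- current_t(): time.
- current_joint_positions(): joint angles.
- current_dq(): joint speeds.
- current_joint_efforts(): joint torques, N m.
- current_ee_pos(): TCP position.
- current_eef_rot(): TCP orientation.
- current_wrist_force(): force on the tool from outside, world axes, zero at the start.
- current_ft_torque(): the same for the moment, N m.
- current_grip_width(): finger opening in mm.
- current_gripper_force(): force on a finger pad.
Only numpy, scipy, OpenCV 4.12 (cv2) and the standard library are available. Lean on these libraries where they do the work, as an engineer would, in place of code of your own. Each camera call takes 0.05 s, during which the arm holds its last target. There are 200 camera calls.

TASK

One foot bolt of the sausage filler has worked loose: the hex bolt on the filler's near left foot. Take the click wrench from the bench mat, set its ring fully down over the bolt head without forcing it, tighten the bolt clockwise until the wrench's handle breaks over (clicks) and stop there, without pulling the handle on to its end stop; then ease off, lift the wrench away freely and lay it flat back on the mat, leaving everything else where it stands.

Things in the scene. Friction and masses are not known exactly. Their poses are not given: they have to be found in the camera images.
- wrench_ring (a point): Ring end of the click wrench: steel, 16 mm thick, 48 mm across, with a six-sided through hole 31.6 mm across flats. Point: centre of the hole at the ring's underside; z up, x from the ring towards the handle. Two corners of the hole lie on the x axis, so it fits a hex head every 60 degrees. The wrench (410 g, 239 mm from here to the handle's end) lies flat on the mat, handle towards the robot.
- wrench_grip (a point): Centre of the wrench's black grip, half-way up: 140 mm from the ring's centre, 11 mm above the wrench's flat underside (ring and handle lie on one plane); x points away from the ring, z up. The grip is a bar 24 mm wide, 22 mm high, from 109 to 239 mm from the ring's centre; take it across its width from above.
- wrench_handle (a joint): Break-over joint, an upright pivot 44 mm from the ring's centre. 0 rad: in line, held by a spring. Pulled clockwise (from above) with about 0.8 N m at the pivot (8 N at the grip's centre) it clicks and gives way clockwise, its resistance falling to 0.4 N m; end stop at 0.42 rad. 0.10 rad counts as clicked, beyond 0.37 as forced on to the stop. It springs back to 0 when the pull is eased.
- bolt_head (a point): The loose hex bolt on the sausage filler's near left foot; its left (+y) and near (-x) sides are free. Point: on its axis at the foot of the head, on the 52 mm washer, 33 mm above the counter; z up, x to one of the six corners. Head 30 mm across flats, 12.5 mm high plus a 3 mm tapered crown. A ring fully down has its underside here. Turns clockwise at 0.45 N m; tight after 20 to 55 degrees.
- bolt_corner (a point): Top of the corner of the bolt head that bolt_head's x axis points to, 17.3 mm from the bolt's axis
- mat_center (a point): Centre of the top face of the black rubber bench mat, 320 mm (x) by 130 mm (y), 4 mm thick, fixed on the counter; x along its length

How it is judged:
By the outcome, as a careful person would: the job done as asked, in the order asked, and still so for the second after the job is handed in, with the robot touching nothing.
It also fails if it takes over 72 s, if anything falls off the work surface, if the arm or the gripper's body presses on something with over 40 N, if the wrist force passes 120 N, or if a joint passes its speed limit or range.

## Working session

There is one attempt and no reset: what is moved stays moved. The work goes in short steps, each a Python script; the robot and the scene stay as the last script left them, time stands still between calls to the robot, and variables do not carry over. Pictures are saved under pics/ and viewed, at most 10 in all, crops included, and the job is handed in when it is done.

```bash
mkdir -p pics; ls
python3 - <<'E'
from station import *
import cv2,numpy as np
for n in("scene","top"):
    p,d=camera(n); cv2.imwrite(f"pics/{n}0.png",p[:,:,::-1]); np.savez(f"{n}0.npz",p=p,d=d)
    m=camera_model(n); print(n,{k:np.round(v,3).tolist() for k,v in m.items()}, (d==0).mean())
import station
print(tcp_to_grasp, current_t())
E
```

```text
pics
scene {'K': [[486.485, 0.0, 323.924], [0.0, 486.485, 195.628], [0.0, 0.0, 1.0]], 'dist': [0.029, 0.0, 0.0, 0.0, 0.0], 'R': [[-0.084, 0.996, -0.001], [0.59, 0.049, -0.806], [-0.803, -0.068, -0.592]], 't': [-57.901, -306.099, 1404.557]} 0.00397265625
top {'K': [[510.096, 0.0, 314.656], [0.0, 510.096, 198.854], [0.0, 0.0, 1.0]], 'dist': [-0.043, 0.0, 0.0, 0.0, 0.0], 'R': [[0.025, -1.0, -0.005], [-0.988, -0.024, -0.154], [0.154, 0.009, -0.988]], 't': [103.408, 571.961, 934.189]} 0.00413671875
18.700000000000003 0.1
```

View pics/scene0.png

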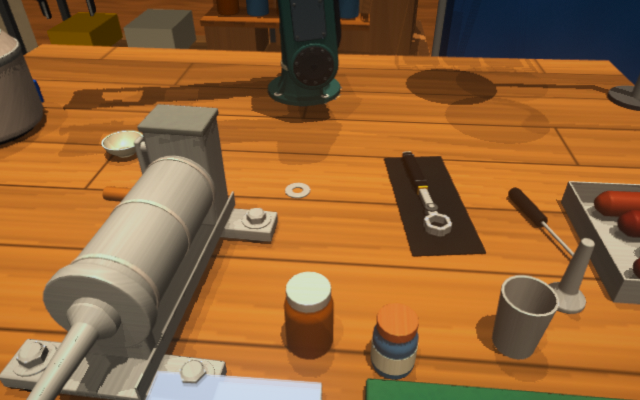

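View pics/top0.png

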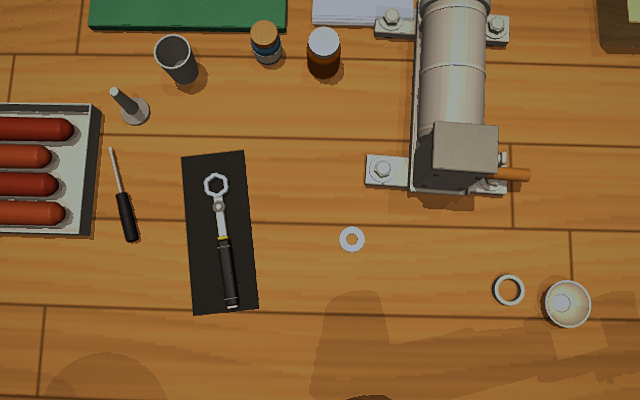

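The scene camera faces the robot. In the top view the wrench ring is at about (216,184), its handle end at (232,306), and the loose bolt at (383,169). In the scene view the bolt is at (257,216) and the ring at (437,224). Next I'll enlarge both spots.

```bash
cat > h.py <<'E'
import numpy as np, cv2
from station import *
def px2w(n,uv,z):
    m=camera_model(n); R=np.array(m["R"]);t=np.array(m["t"])
    q=cv2.undistortPoints(np.array(uv,float).reshape(-1,1,2),np.array(m["K"]),np.array(m["dist"])).reshape(-1,2)
    d=np.c_[q,np.ones(len(q))]@R; c=-R.T@t
    return c+d*((z-c[2])/d[:,2])[:,None]
def w2px(n,X):
    m=camera_model(n); r,_=cv2.Rodrigues(np.array(m["R"]))
    return cv2.projectPoints(np.array(X,float).reshape(-1,1,3),r,np.array(m["t"],float),np.array(m["K"]),np.array(m["dist"]))[0].reshape(-1,2)
def down(a):  # tool down, tool y along world angle a+90deg, tool x along a
    c,s=np.cos(a),np.sin(a); 
    return np.array([[c,s,0],[s,-c,0],[0,0,-1.]])
E
python3 - <<'E'
from h import *
t=np.load("top0.npz");s=np.load("scene0.npz")
def crop(p,x,y,w,h,k): return cv2.resize(p[y:y+h,x:x+w,::-1],None,fx=k,fy=k,interpolation=cv2.INTER_NEAREST)
a=crop(t["p"],358,147,50,37,8);b=crop(t["p"],192,167,50,37,8)
c=crop(s["p"],232,198,50,37,8);d=crop(s["p"],412,205,50,37,8)
cv2.imwrite("pics/c0.png",np.vstack([np.hstack([a,b]),np.hstack([c,d])]))
E
```

```text
(no output)
```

View pics/c0.png

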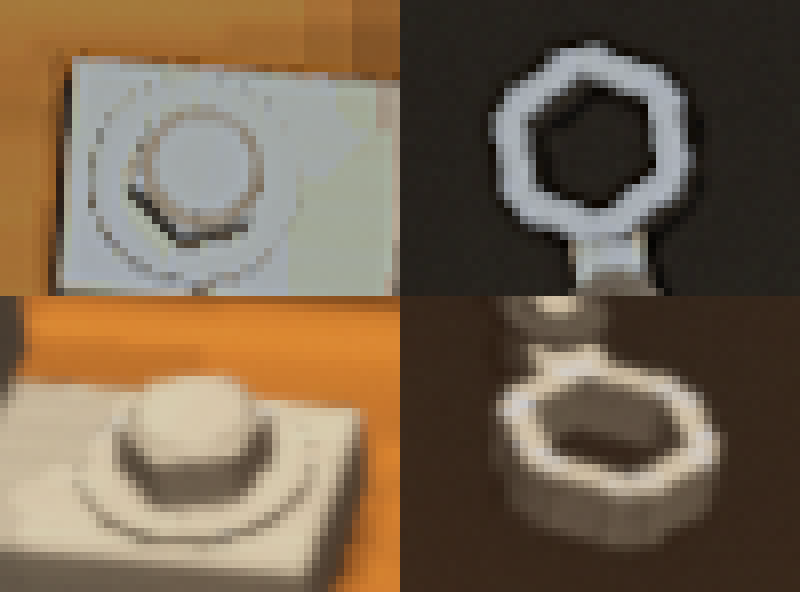

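The top-left crop shows the bolt crown circle centred at about (383.1,167.3), with foot corners near (374.0,170.0), (381.3,176.6) and about (390.5,174.5). The lower-left crop has the crown at about (255.6,212.4) and the front-face foot corners at (250.3,223.0) and (262.5,222.6). The ring hole is at about (216,184).

Run:
```python
from h import *
np.set_printoptions(precision=1,suppress=True)
for n in("top","scene"):
    m=camera_model(n);R=np.array(m["R"]);print(n,"cam",-R.T@np.array(m["t"]))
print("crown",px2w("top",[(383.06,167.25)],48.5),px2w("scene",[(255.6,212.4)],48.5))
T=px2w("top",[(374,170),(381.3,176.6),(390.5,174.5)],33);S=px2w("scene",[(250.3,223.0),(262.5,222.6)],33)
print("corners",T,S)
for A in(T,S):
    for a,b in zip(A,A[1:]): v=b-a; print("edge",np.linalg.norm(v),np.degrees(np.arctan2(v[1],v[0]))%60)
def cloud(n,f):
    m=camera_model(n);K=np.array(m["K"]);d=f["d"];v,u=np.mgrid[:400,:640]
    q=cv2.undistortPoints(np.stack([u.ravel(),v.ravel()],1).astype(float).reshape(-1,1,2),K,np.array(m["dist"])).reshape(-1,2)
    P=np.c_[q,np.ones(len(q))]*d.reshape(-1,1)
    return ((P-np.array(m["t"]))@np.array(m["R"])).reshape(400,640,3)
for n in("top","scene"):
    f=np.load(n+"0.npz");C=cloud(n,f)
    b=px2w("top",[(383.06,167.25)],48.5)[0]
    k=(np.hypot(C[...,0]-b[0],C[...,1]-b[1])<30)&(C[...,2]>46)&(C[...,2]<54)&f["d"].astype(bool)
    print(n,"crown cloud",k.sum(),C[k].mean(0),C[k].min(0),C[k].max(0))
    # wrench on mat: everything 10..28 high in mat area
    r=px2w("top",[(216,184)],20)[0]
    k=(np.hypot(C[...,0]-r[0],C[...,1]-r[1])<45)&(C[...,2]>14)&(C[...,2]<28)
    print(n,"ring cloud",r,k.sum(),C[k].mean(0))
f=np.load("top0.npz")["p"];hsv=cv2.cvtColor(f,cv2.COLOR_RGB2HSV)
sub=np.zeros((400,640),np.uint8);sub[140:325,170:270]=255
# mat
mk=((hsv[...,1]<110)|(hsv[...,2]<70)).astype(np.uint8)*255&sub
c=max(cv2.findContours(mk,0,1)[0],key=cv2.contourArea);box=cv2.boxPoints(cv2.minAreaRect(c));W=px2w("top",box,4)
print("mat",W.mean(0),W,[np.linalg.norm(W[i]-W[i-1]) for i in range(4)])
# ring hole
br=((hsv[...,2]>95)).astype(np.uint8)*255&sub; br[:,:195]=0; br[204:]=0;br[:170]=0;br[:,240:]=0
cs,h=cv2.findContours(br,cv2.RETR_CCOMP,cv2.CHAIN_APPROX_NONE)
for c,hh in zip(cs,h[0]):
    if cv2.contourArea(c)>60: print("ring",hh[3],cv2.contourArea(c),cv2.minEnclosingCircle(c),px2w("top",[cv2.minEnclosingCircle(c)[0]],20 if hh[3]<0 else 12))
# grip cloud
C=cloud("top",np.load("top0.npz")); k=(C[...,2]>18)&(C[...,2]<34)&(sub>0)&(np.mgrid[:400,:640][0]>236)
P=C[k][:,:2].astype(np.float32);print("grip",len(P),np.median(C[k][:,2]),cv2.minAreaRect(P))
vx,vy,x0,y0=cv2.fitLine(P,2,0,.01,.01).ravel();print("axis deg",np.degrees(np.arctan2(vy,vx)),x0,y0)
```

```text
top cam [ 418.5  109.  1011.7]
scene cam [1303.3  168.8  585.5]
crown [[633.6 -12.9  48.5]] [[636.  -10.   48.5]]
corners [[631.1   2.9  33. ]
 [618.2 -11.5  33. ]
 [622.9 -29.5  33. ]] [[647.5 -18.6  33. ]
 [644.6   2.8  33. ]]
edge 19.26434521591255 48.239128084952966
edge 18.585287115937536 44.44288273600304
edge 21.610184891945664 37.7098638005168
top crown cloud 138 [634.2 -12.6  48.4] [620.4 -28.2  46. ] [648.4   2.4  52.4]
top ring cloud [598.1 314.   20. ] 346 [588.1 314.1  18.8]
scene crown cloud 136 [637.  -10.5  48.4] [623.5 -24.7  46.1] [649.5   4.5  51.1]
scene ring cloud [598.1 314.   20. ] 377 [591.8 315.7  19.1]
mat [507.3 307.8   4. ] [[658.2 397.6   4. ]
 [673.4 263.1   4. ]
 [356.1 221.1   4. ]
 [341.3 349.4   4. ]] [np.float64(320.57234234157056), np.float64(135.38356309292445), np.float64(320.0639352874306), np.float64(129.11529353355394)]
ring -1 486.5 ((217.44338989257812, 188.020751953125), 15.976763725280762) [[590.1 310.7  20. ]]
ring 0 221.5 ((215.5, 184.5), 9.300638198852539) [[598.5 316.6  12. ]]
grip 869 23.717919620182826 ((426.75091552734375, 283.5992431640625), (138.4997100830078, 24.649431228637695), 10.550257682800293)
axis deg 10.69754 426.3685 283.06738
```

Run:
```python
from h import *
np.set_printoptions(precision=2,suppress=True)
B=np.array([635,-12.]);rr=130
for off in(0,180):
    for a,p in [(190.7,(470.8,292,6)),(190.7,(470.8,292,120))]+[(al,(*(B+rr*np.array([np.cos(np.radians(al)),np.sin(np.radians(al))])),z)) for al,z in((165,80),(165,30),(135,30),(104,30),(87,30))]:
        print(off,a,inverse_kinematics(np.array(p),down(np.radians(a+off))))
```

```text
0 190.7 [ 0.45  0.21  1.62 -0.    1.31 -1.3 ]
0 190.7 [ 0.45  0.12  1.48 -0.    1.54 -1.3 ]
0 165 [-0.07  0.05  1.64 -0.    1.45 -1.38]
0 165 [-0.07  0.09  1.7  -0.    1.35 -1.38]
0 135 [ 0.04  0.18  1.61 -0.    1.36 -0.74]
0 104 [ 0.09  0.31  1.44 -0.    1.39 -0.15]
0 87 [ 0.09  0.39  1.33 -0.    1.42  0.15]
180 190.7 [ 0.45  0.21  1.62 -0.    1.31  1.84]
180 190.7 [ 0.45  0.12  1.48 -0.    1.54  1.84]
180 165 [-0.07  0.05  1.64 -0.    1.45  1.76]
180 165 [-0.07  0.09  1.7  -0.    1.35  1.76]
180 135 [ 0.04  0.18  1.61 -0.    1.36  2.4 ]
180 104 None
180 87 None
```

Run:
```python
from h import *
np.set_printoptions(precision=2,suppress=True)
a=np.radians(190.7);p=np.array([470.8,292.])
move_to(np.array([150,-400,300.]),np.array(current_eef_rot()))
move_to(np.array([*p*0.75,250]),down(a)); 
move_to(np.array([*p,80]),down(a)); set_gripper(50)
f0=np.array(current_wrist_force());print(f0,current_t())
move_l(np.array([*p,6.]),60); print(current_wrist_force())
set_gripper(0);print("grip",current_grip_width(),current_gripper_force(),current_wrist_force())
move_l(np.array([*p,90.]),60);pause(.3);print(current_wrist_force(),current_ft_torque(),current_grip_width(),current_t(),current_ee_pos())
pic,d=camera("top");cv2.imwrite("pics/g_t.png",pic[:,:,::-1])
```

```text
[ 0.22  0.16 -0.3 ] 4.4417
[ 0.57  0.05 -0.5 ]
grip 0.36595643795848243 0.0 [0.37 0.09 0.  ]
[ 0.32 -0.22 -0.92] [ 0.03 -0.01 -0.02] 0.15357324535197936 8.2083 [470.71 291.96  89.82]
```

View pics/g_t.png

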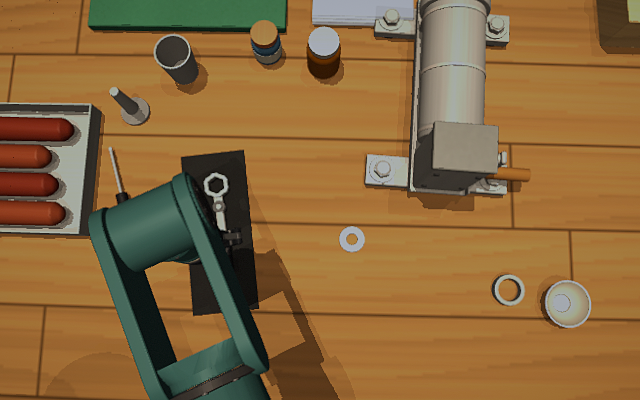

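The top view shows the wrench still on the mat, with the ring at (216,184) and the fingers at about (235,238). The grasp missed, so I'll check the geometry.

Run:
```python
from h import *
np.set_printoptions(precision=1,suppress=True)
print(w2px("top",[(470.8,292,90),(470.8,292,26),(470.8,292,130)]),w2px("scene",[(470.8,292,90)]),current_eef_rot())
pic,d=camera("scene");c=pic[120:270,350:500,::-1]
pt,_=camera("top");c2=pt[165:315,170:320,::-1]
cv2.imwrite("pics/g_s.png",np.hstack([cv2.resize(c,None,fx=2.66,fy=2.66,interpolation=2),cv2.resize(c2,None,fx=2.66,fy=2.66,interpolation=2)]))
```

```text
[[216.7 246.4]
 [223.1 248.5]
 [212.2 245. ]] [[422.7 151.6]] [[-1.  -0.2 -0. ]
 [-0.2  1.  -0. ]
 [ 0.  -0.  -1. ]]
```

View pics/g_s.png

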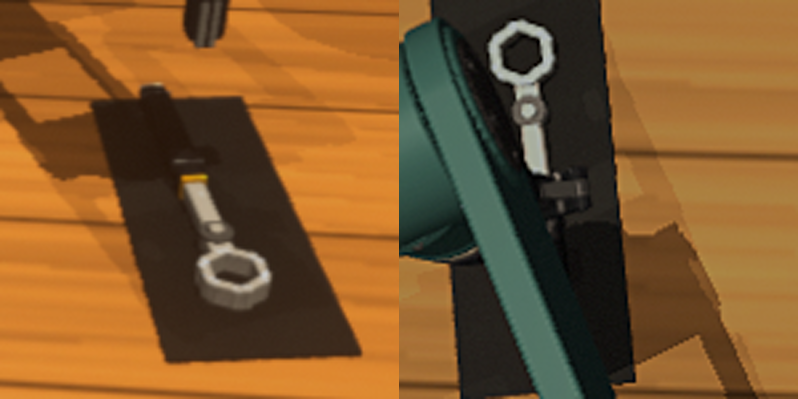

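In the left crop (scene view) the closed fingertips end at about (427,137), but a TCP at z=90 should appear at (423,152). In the right crop (top view) a gripper knuckle shows at about (234,236). I'll locate the fingertips in 3D using the depth image.

```bash
cat >> h.py <<'E'
def cloud(n,d):
    m=camera_model(n);v,u=np.mgrid[:400,:640]
    q=cv2.undistortPoints(np.stack([u.ravel(),v.ravel()],1).astype(float).reshape(-1,1,2),np.array(m["K"]),np.array(m["dist"])).reshape(-1,2)
    P=np.c_[q,np.ones(len(q))]*d.reshape(-1,1)
    return ((P-np.array(m["t"]))@np.array(m["R"])).reshape(400,640,3)
E
python3 - <<'E'
from h import *
np.set_printoptions(precision=1,suppress=True)
print(current_ee_pos(),current_joint_positions(),current_grip_width())
pic,d=camera("scene");C=cloud("scene",d)
for v in range(110,156,4): print(v,C[v,423],C[v,427],C[v,431],pic[v,427])
k=(C[...,2]>40)&(np.hypot(C[...,0]-470,C[...,1]-292)<80)&(d>0)
P=C[k];o=np.argsort(P[:,2])[:12];print(len(P),P[o])
E
```

```text
[470.8 292.   90. ] [ 0.5  0.1  1.5 -0.   1.5 -1.3] 0.2041499727201019
110 [485.7 279.9 186.2] [483.1 287.4 185.2] [463.2 297.6 175.8] [38 24 17]
114 [484.7 281.  177.7] [484.5 288.2 177.9] [474.7 296.9 173.3] [38 26 16]
118 [486.  281.8 170.3] [486.  289.  170.6] [475.6 297.8 165.6] [39 26 16]
122 [479.3 283.7 158.7] [483.8 290.3 161.3] [482.6 297.8 161. ] [87 74 59]
126 [478.2 284.8 149.8] [484.2 291.3 153.3] [481.3 299.1 152. ] [82 69 55]
130 [480.1 285.6 142.4] [482.3 292.6 143.9] [480.4 300.3 143.2] [75 62 48]
134 [479.8 286.6 133.8] [482.3 293.7 135.5] [481.  301.3 135.1] [57 44 33]
138 [258.8 319.6   1.7] [253.6 329.8  -0.8] [252.5 339.5  -1. ] [179 104  39]
142 [276.4 318.3   0.7] [273.9 328.1  -0.3] [273.9 337.4   0.1] [201 119  43]
146 [296.2 316.7   1.2] [292.  326.6  -0.8] [293.6 335.6   0.6] [212 127  45]
150 [314.7 315.3   1.3] [313.2 324.6   0.9] [310.5 334.2  -0.3] [205 122  43]
154 [330.4 314.2   0. ] [331.3 323.1   1. ] [328.8 332.5  -0. ] [200 119  42]
5800 [[475.6 288.  125. ]
 [479.6 296.8 127.6]
 [472.9 286.  127.8]
 [476.9 287.6 127.9]
 [480.7 298.4 128.4]
 [481.7 290.9 128.6]
 [482.  300.1 129.2]
 [482.8 294.4 129.3]
 [478.8 300.3 129.5]
 [483.6 288.7 129.6]
 [484.  292.4 130. ]
 [481.  296.3 130.6]]
```

Depth puts the closed fingertips at z≈129–130 while the reported TCP is z=90. The x and y agree, so the tips are really about 39 mm above the reported TCP, and that is why the grasp missed. I'll do a guarded descent with that offset and check the tip height on the way.

Run:
```python
from h import *
np.set_printoptions(precision=2,suppress=True)
p=np.array([470.8,292.])
def tips():
    pic,d=camera("scene");C=cloud("scene",d)
    k=(C[...,2]>32)&(np.hypot(C[...,0]-470,C[...,1]-292)<80)&(d>0)
    return np.sort(C[k][:,2])[[5,20,40]]
set_gripper(24);print("w24",tips(),current_grip_width())
set_gripper(50);print("w50",tips(),current_grip_width())
move_l(np.array([*p,10.]),80);print("z10",tips(),current_ee_pos())
f0=np.array(current_wrist_force());z=10
while z>-29:
    z-=2;move_l(np.array([*p,z]),20);f=np.array(current_wrist_force())-f0
    if np.linalg.norm(f)>3: print("contact",z,f);break
print(z,f,current_ee_pos(),current_t())
pic,d=camera("scene");cv2.imwrite("pics/g2.png",cv2.resize(pic[100:280,350:530,::-1],None,fx=3.3,fy=3.3,interpolation=2))
```

```text
w24 [127.89 130.71 134.14] 24.258437894105032
w50 [130.77 134.44 137.09] 49.948653464786496
z10 [52.24 55.91 58.74] [471.46 292.32  10.89]
-30 [-0.05 -1.73  0.05] [470.63 291.94 -30.2 ] 15.4333
```

View pics/g2.png

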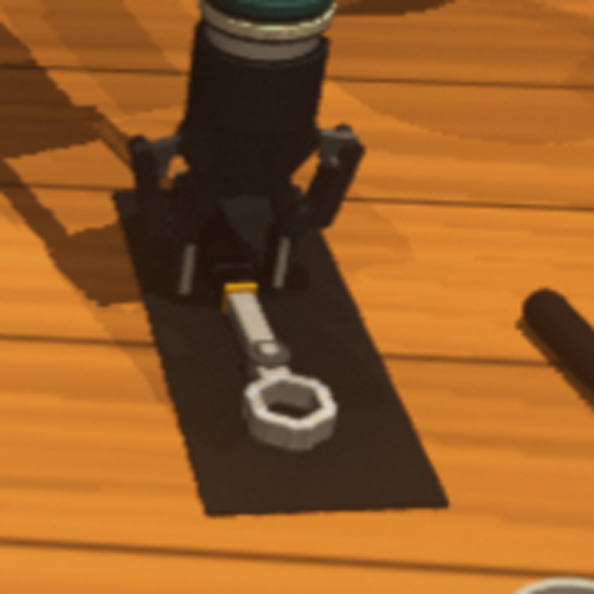

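The fingers straddle the bar just behind the yellow band, with the pads at crop (187,270) and (282,262), evenly placed on both sides. I'll close and lift a little.

Run:
```python
from h import *
np.set_printoptions(precision=2,suppress=True)
p=np.array([470.8,292.])
set_gripper(0);print("grip",current_grip_width(),current_gripper_force(),current_wrist_force())
move_l(np.array([*p,30.]),60);pause(.3)
print(current_wrist_force(),current_ft_torque(),current_grip_width(),current_t(),current_ee_pos())
pic,d=camera("scene");C=cloud("scene",d);np.savez("s1.npz",p=pic,d=d)
cv2.imwrite("pics/g3.png",cv2.resize(pic[80:260,350:530,::-1],None,fx=3.3,fy=3.3,interpolation=2))
```

```text
grip 23.123176125695647 61.69822096824646 [0.01 0.74 1.85]
[ 0.42 -0.89 -4.26] [ 0.01  0.15 -0.02] 22.580820021364467 17.2833 [470.63 291.9   29.65]
```

View pics/g3.png

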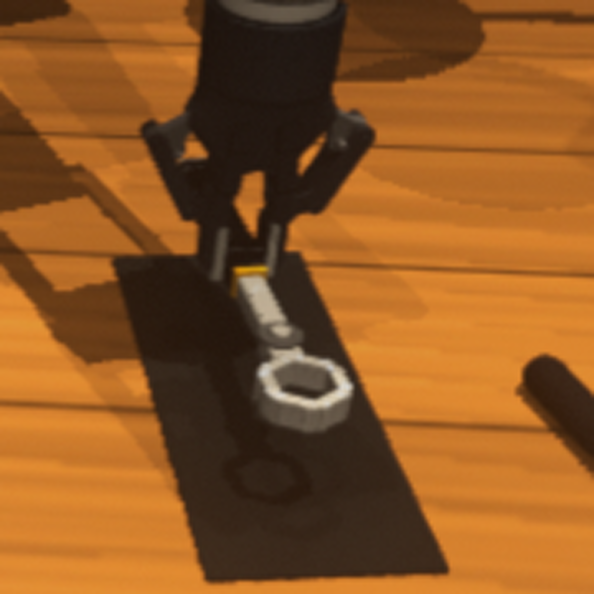

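The wrench is held level with a 4.2 N lift, and the ring is at crop (305,388). Reported TCP z = wrench underside − 34 mm. Next I'll carry it to hover over the bolt at handle angle 165°.

```bash
cat >> h.py <<'E'
L=129.7
def tcp(B,al,zu,tilt=0):
    """TCP for ring centre B (xy), handle direction al deg, wrench underside zu"""
    a=np.radians(al);return np.array([B[0]+L*np.cos(a),B[1]+L*np.sin(a),zu-34]),down(a)
E
python3 - <<'E'
from h import *
np.set_printoptions(precision=2,suppress=True)
B=np.array([634.5,-12.3])
move_l(np.array([470.8,292,75]),150)
move_to(*tcp(B,165,110)); P,R=tcp(B,165,58); move_l(P,80); pause(.3)
print(current_t(),current_ee_pos()-P,current_wrist_force())
o=[]
for n,(x,y) in(("top",(355,140)),("scene",(225,180))):
    p,d=camera(n);np.savez(n+"1.npz",p=p,d=d);o.append(cv2.resize(p[y:y+60,x:x+66,::-1],None,fx=6,fy=6,interpolation=cv2.INTER_CUBIC))
cv2.imwrite("pics/hov.png",np.hstack(o))
for n in("top","scene"):
    f=np.load(n+"1.npz");C=cloud(n,f["d"]);k=(np.hypot(C[...,0]-B[0],C[...,1]-B[1])<60)&(C[...,2]>66)&(C[...,2]<82)
    print(n,k.sum(),C[k].mean(0),np.percentile(C[k],[2,98],axis=0))
    print(w2px(n,[(*B,74),(*B,58),(*B,48.5),(*B,33)]))
E
```

```text
19.9417 [ 0.41 -0.06  0.58] [-0.13 -0.32 -3.57]
top 267 [637.72 -17.98  72.97] [[617.5  -71.2   66.98]
 [657.11   9.36  78.07]]
[[384.46 163.84]
 [383.37 165.69]
 [382.74 166.77]
 [381.74 168.48]]
scene 552 [625.91 -14.44  72.57] [[580.9  -70.08  66.37]
 [658.58  11.11  79.64]]
[[253.27 200.37]
 [254.05 207.6 ]
 [254.51 211.82]
 [255.24 218.58]]
```

View pics/hov.png

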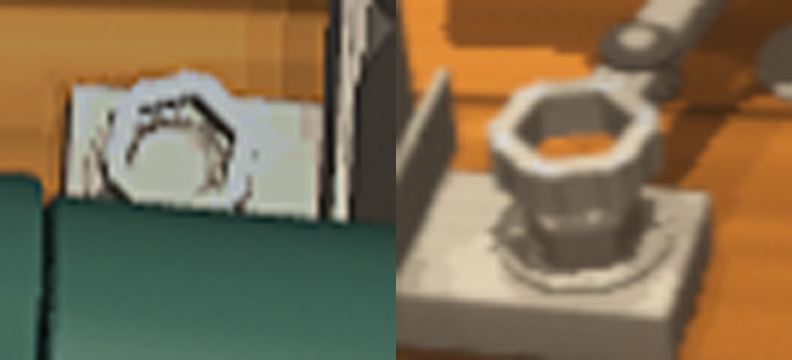

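In the hover picture's left half (top view) the ring is centred at about (384.7,164.2), where I projected (384.5,163.8). In the right half (scene view) the ring rim is at (254.5,200.7) against (253.3,200.4). The bolt crown shows the same offsets in both views, so ring and bolt are aligned to within about 1 mm. Next comes a guarded descent, with small turns if it meets a corner.

```bash
cat > seat.py <<'E'
from h import *
np.set_printoptions(precision=2,suppress=True)
B=np.array([634.3,-12.3]);al0=165
f0=np.mean([current_wrist_force() for _ in range(5)],0)
def go(off,da,zu,rate=25):
    P,R=tcp(B+off,al0+da,zu); move_l(P,rate,R)
    return np.array(current_wrist_force())-f0
z=50.;go(np.zeros(2),0,z,40)
tries=[(0,0,0),(3.5,0,0),(-3.5,0,0),(7,0,0),(-7,0,0),(0,1,0),(0,-1,0),(0,0,1),(0,0,-1)]
i=0;log=[]
while z>31.5 and i<len(tries) and current_t()<38:
    da,dx,dy=tries[i]; z-=1
    f=go(np.array([dx,dy]),da,z); log.append((z,i,*np.round(f,1)))
    if abs(f[2])>2.5 or np.hypot(*f[:2])>5:
        pause(.1);f=np.array(current_wrist_force())-f0
        if abs(f[2])>2.5 or np.hypot(*f[:2])>5:
            if z<36: break
            go(np.array([dx,dy]),da,z+2.5); i+=1; z=z+2
            if i<len(tries): da,dx,dy=tries[i];go(np.array([dx,dy]),da,z+.5)
for l in log: print(*l)
print("end z",z,tries[min(i,8)],current_ee_pos(),current_wrist_force(),current_ft_torque(),current_t())
E
python3 seat.py
```

```text
49.0 0 0.7 -1.4 -0.2
48.0 0 -0.3 -0.5 0.0
47.0 0 0.5 -0.6 -0.7
46.0 0 0.7 -0.1 -0.7
45.0 0 1.4 -0.6 -1.2
44.0 0 -0.3 -0.1 -0.3
43.0 0 -0.4 -0.9 -0.2
42.0 0 0.6 -1.1 -0.7
41.0 0 1.2 -0.7 -1.7
40.0 0 0.6 -0.4 -0.4
39.0 0 -0.5 -0.9 -0.7
38.0 0 0.4 -0.6 -0.7
37.0 0 0.8 -0.2 -1.7
36.0 0 1.1 -0.9 -1.2
35.0 0 0.5 0.2 -1.6
34.0 0 -0.3 -0.2 -1.2
33.0 0 -0.1 -0.0 0.7
32.0 0 -1.0 -0.8 2.8
end z 32.0 (0, 0, 0) [509.44  21.26  -1.46] [-1.93  0.67  0.21] [-0.04 -0.06 -0.01] 24.9917
```

It went down freely and the washer contact came at the expected height, underside ≈33 mm. Now I'll turn clockwise in 1° steps about the bolt axis, watching the tangential force.

```bash
cat > turn.py <<'E'
from h import *
import json
np.set_printoptions(precision=2,suppress=True)
B=np.array([634.3,-12.3]);zu=32.6
P,R=tcp(B,165,zu);move_l(P,20,R)
f0=np.array([.0,-.3,-3.6]);al=165.;log=[]
def ft(al):
    v=[]
    for _ in range(4): v.append(current_wrist_force());pause(.02)
    f=np.mean(v,0)-f0;a=np.radians(al)
    return -(f[0]*np.sin(a)-f[1]*np.cos(a)), f[0]*np.cos(a)+f[1]*np.sin(a), f[2], current_ft_torque()[2]
while al>100:
    al-=1;P,R=tcp(B,al,zu);move_l(P,30,R)
    r=ft(al);log.append((al,*np.round(r,2)))
    if r[0]>5.8 or abs(r[1])>12 or abs(r[2])>12: break
for l in log: print(*l)
print(current_t(),current_ee_pos()-P);json.dump(al,open("al.json","w"))
E
python3 turn.py
```

```text
164.0 0.48 -0.27 3.39 -0.1
163.0 0.77 -0.38 2.92 -0.13
162.0 1.18 -0.39 3.23 -0.14
161.0 0.87 -0.05 4.0 -0.14
160.0 1.05 0.43 3.9 -0.18
159.0 0.72 0.93 4.23 -0.14
158.0 0.72 0.65 4.43 -0.02
157.0 0.19 0.84 3.95 -0.08
156.0 0.57 0.33 4.12 -0.1
155.0 2.19 0.56 4.07 -0.02
154.0 2.14 0.92 4.45 -0.02
153.0 2.88 1.14 4.34 -0.12
152.0 3.03 0.85 4.18 -0.11
151.0 3.45 0.72 4.2 -0.13
150.0 3.42 1.04 4.32 -0.14
149.0 3.51 0.91 4.82 -0.22
148.0 3.61 1.28 5.03 -0.21
147.0 3.93 1.18 4.32 -0.2
146.0 4.15 1.38 4.44 -0.21
145.0 3.66 1.39 4.28 -0.27
144.0 4.05 1.6 4.58 -0.25
143.0 4.17 1.23 4.11 -0.28
142.0 4.3 1.11 4.22 -0.29
141.0 4.21 1.67 4.19 -0.33
140.0 4.22 1.71 4.49 -0.28
139.0 4.41 1.45 4.73 -0.38
138.0 4.94 1.03 4.81 -0.4
137.0 4.72 1.05 4.61 -0.37
136.0 5.15 0.5 4.57 -0.42
135.0 4.92 0.81 4.33 -0.38
134.0 5.1 0.76 4.7 -0.39
133.0 5.12 0.6 4.29 -0.44
132.0 5.06 0.47 4.48 -0.42
131.0 5.07 0.4 4.8 -0.37
130.0 5.38 0.51 4.78 -0.41
129.0 5.4 0.39 4.49 -0.37
128.0 5.29 0.02 4.78 -0.43
127.0 5.95 0.97 5.14 -0.45
37.275 [-0.42 -0.25 -0.13]
```

Bolt torque computed as F·L+Mz comes to about 0.3 N m and steady, so the bolt is still running. The growth in force is only a yaw mismatch in the grip. I'll go on with a small yaw trim and use that torque as the tightness signal, then swing about the handle's pivot.

```bash
cat > turn2.py <<'E'
from h import *
import json
np.set_printoptions(precision=2,suppress=True)
B=np.array([634.3,-12.3]);zu=32.6;f0=np.array([.0,-.3,-3.6]);al=json.load(open("al.json"));trim=0.;log=[]
def ft(al):
    v=[];m=[]
    for _ in range(4): v.append(current_wrist_force());m.append(current_ft_torque()[2]);pause(.015)
    f=np.mean(v,0)-f0;a=np.radians(al)
    return -(f[0]*np.sin(a)-f[1]*np.cos(a)), f[0]*np.cos(a)+f[1]*np.sin(a), f[2], np.mean(m)
tight=False
while al>96 and current_t()<52:
    P,_=tcp(B,al,zu);move_l(P,30,down(np.radians(al+trim)))
    F,r,fz,m=ft(al);T=F*.1297+m;log.append((al,trim,F,r,fz,m,T))
    if T>.62: tight=True;break
    if abs(r)>15 or abs(fz)>15 or F>20: break
    if abs(m)>.1: trim+=.3*np.sign(m)
    al-=1
phi=0;C=B+44*np.array([np.cos(np.radians(al)),np.sin(np.radians(al))]);pk=0
while tight and phi<.175 and current_t()<58:
    phi+=.025;b=np.radians(al)-phi
    move_l(np.array([*(C+(L-44)*np.array([np.cos(b),np.sin(b)])),zu-34]),30,down(b+np.radians(trim)))
    F,r,fz,m=ft(np.degrees(b));Tp=F*.0857+m;pk=max(pk,Tp);log.append((-phi,trim,F,r,fz,m,Tp))
    if phi>.07 and pk<.55: break
for l in log: print(*np.round(l,2))
print(tight,current_t());json.dump([al,trim,phi],open("st.json","w"))
for n in("scene","top"):
    p,d=camera(n);np.savez(n+"2.npz",p=p,d=d)
E
python3 turn2.py
```

```text
127.0 0.0 5.27 0.47 4.62 -0.4 0.28
126.0 -0.3 4.34 -0.03 4.35 -0.27 0.3
125.0 -0.6 2.98 -0.27 3.71 -0.09 0.3
124.0 -0.6 2.49 -0.23 3.71 -0.04 0.28
123.0 -0.6 2.49 -0.1 3.42 0.02 0.34
122.0 -0.6 1.83 -0.47 3.57 0.04 0.28
121.0 -0.6 1.62 -0.76 3.74 0.03 0.24
120.0 -0.6 1.58 -0.67 3.15 0.08 0.28
119.0 -0.6 1.63 -1.02 3.43 0.07 0.29
118.0 -0.6 1.7 -0.73 4.13 0.05 0.27
117.0 -0.6 3.14 -1.55 3.82 0.12 0.53
116.0 -0.3 4.53 -1.63 5.07 0.1 0.69
-0.02 -0.3 4.91 -1.52 5.16 0.33 0.75
-0.05 -0.3 4.87 -1.42 5.29 0.32 0.74
-0.08 -0.3 5.3 -1.8 5.29 0.26 0.71
-0.1 -0.3 5.53 -2.21 5.39 0.23 0.71
-0.12 -0.3 4.65 -2.05 4.98 0.24 0.64
-0.15 -0.3 4.85 -1.92 4.89 0.21 0.62
-0.18 -0.3 5.24 -1.78 5.37 0.21 0.66
True 43.2917
```

Run:
```python
from h import *
np.set_printoptions(precision=1,suppress=True)
B=(634.3,-12.3);print(current_ee_pos())
o=[]
for n,(x,y) in(("top",(290,130)),("scene",(240,170))):
    p=np.load(n+"2.npz")["p"];o.append(cv2.resize(p[y:y+80,x:x+110,::-1],None,fx=7.2,fy=7.2 if 0 else 3.7*1.95,interpolation=cv2.INTER_CUBIC)[:300] if 0 else cv2.resize(p[y:y+82,x:x+110,::-1],None,fx=7.2,fy=7.2,interpolation=cv2.INTER_CUBIC))
im=np.vstack([cv2.resize(i,(800,596))[:,:] for i in o]);im=np.vstack([cv2.resize(o[0],None,fx=.5,fy=.5),cv2.resize(o[1],None,fx=.5,fy=.5)])
cv2.imwrite("pics/click.png",im);print(im.shape)
for n in("top","scene"): 
    for hd in(116,): print(n,w2px(n,[(*B,49)]+[(B[0]+r*np.cos(np.radians(a)),B[1]+r*np.sin(np.radians(a)),49) for r,a in((24,116),(44,116))]))
```

```text
[590.6 109.2  -1.6]
(590, 396, 3)
top [[382.8 166.8]
 [371.6 171.9]
 [362.2 176.1]]
scene [[254.5 211.5]
 [267.5 208.5]
 [278.2 206.1]]
```

View pics/click.png

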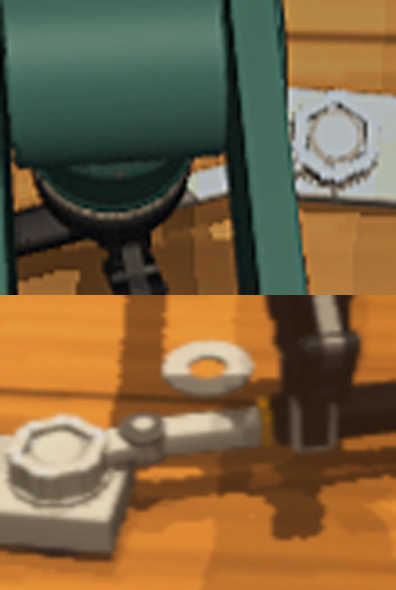

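In the picture's scene half (lower) the ring centre is at about (255.3,211.2), the pivot at (279.2,207.3) and the yellow band at (312.6,204.2). I'll turn these into angles.

Run:
```python
from h import *
np.set_printoptions(precision=1,suppress=True)
for zr in(48,):
  r,p,b=[px2w("scene",[q],z)[0] for q,z in(((255.3,211.2),zr),((279.2,207.3),zr+3),((312.6,204.2),zr))]
  ang=lambda v:np.degrees(np.arctan2(v[1],v[0]))
  print(r,p,b,"ring",ang(p-r),np.linalg.norm((p-r)[:2]),"handle",ang(b-p),np.linalg.norm((b-p)[:2]))
# handle axis from depth: points of handle steel + grip in scene cloud, z 40..58
for n in("scene2","top2"):
  d=np.load(n+".npz");C=cloud(n[:-1],d["d"]);B=np.array([634.3,-12.3]);a=np.radians(108)
  u=np.array([np.cos(a),np.sin(a)]);w=C[...,:2]-B;s=w@u;t=w@np.array([-u[1],u[0]])
  for lo,hi in((26,40),(52,74),(78,104),(150,235)):
    k=(s>lo)&(s<hi)&(abs(t)<28)&(C[...,2]>40)&(C[...,2]<60)
    if k.sum()>8:
        P=C[k];print(n,lo,hi,k.sum(),P.mean(0),"polar",np.hypot(*(P.mean(0)[:2]-B)),ang(P.mean(0)[:2]-B))
```

```text
[632.  -11.4  48. ] [621.   30.1  51. ] [603.   88.5  48. ] ring 104.83705379755143 42.936401515433836 handle 107.16574318709777 61.09358039827017
scene2 26 40 74 [622.9  19.2  46.4] polar 33.44204477230088 109.8669713607506
scene2 52 74 102 [613.5  47.   46.8] polar 62.84738646373503 109.30767137680208
scene2 78 104 126 [606.   74.7  46.6] polar 91.470670696259 108.04872447301672
scene2 150 235 541 [579.9 172.1  49.9] polar 192.21357255809548 106.43171229854366
top2 52 74 50 [608.1  51.3  47.7] polar 68.79227484452133 112.38481702361481
top2 78 104 34 [601.8  64.2  47.2] polar 83.0902343081335 112.99937859665411
top2 150 235 322 [571.5 172.   50.9] polar 194.70337584217717 108.80713567978074
```

Both views agree. The handle line runs at 105–106° and passes about 8 mm off the bolt axis, while the ring stands at about 115–116°. The handle is therefore broken over by about 0.18 rad: clicked, and clear of the stop at 0.42. Next I'll ease off, centre the ring in its play and lift.

```bash
cat > off.py <<'E'
from h import *
import json
np.set_printoptions(precision=2,suppress=True)
B=np.array([634.3,-12.3]);zu=32.8;al,trim,phi=json.load(open("st.json"));f0=np.array([.0,-.3,-3.6])
C=B+44*np.array([np.cos(np.radians(al)),np.sin(np.radians(al))])
rep=lambda s:print(s,np.array(current_wrist_force())-f0,current_ft_torque(),round(current_t(),2))
while phi>1e-6:
    phi=max(0,phi-.045);b=np.radians(al)-phi
    move_l(np.array([*(C+(L-44)*np.array([np.cos(b),np.sin(b)])),zu-34]),40,down(b+np.radians(trim)))
rep("eased")
for d in(1.5,3,4.5,5.5):
    P,R=tcp(B,al+d,zu);move_l(P,30,down(np.radians(al+d+trim)));rep(d)
z=zu
while z<50:
    z+=2;P,R=tcp(B,al+d,z);move_l(P,25)
    f=np.array(current_wrist_force())-f0
    if np.linalg.norm(f)>3: rep(z)
    if np.linalg.norm(f)>10: print("STOP",z,f);break
rep("up %.1f"%z);print(current_ee_pos()-P,current_grip_width())
E
python3 off.py
```

```text
eased [-3.52 -3.83  4.25] [-0.93  0.47  0.05] 44.39
1.5 [-2.12 -2.31  3.62] [-0.81  0.37 -0.23] 44.66
3 [-1.72 -3.17  2.26] [-0.76  0.25 -0.33] 44.92
4.5 [-2.15 -1.24  3.03] [-0.67  0.28 -0.32] 45.19
5.5 [-1.85 -1.09  3.47] [-0.56  0.13 -0.29] 45.44
up 50.8 [-0.16 -0.55 -0.34] [0.17 0.08 0.03] 47.69
[0.19 0.04 0.23] 22.679206259961173
```

The wrench lifted off freely with almost no force. Now back to the mat.

```bash
cat > place.py <<'E'
from h import *
np.set_printoptions(precision=2,suppress=True)
B=np.array([634.3,-12.3]);P,R=tcp(B,121.5,100);move_l(P,150)
p=np.array([470.8,292.]);D=down(np.radians(190.7))
move_to(np.array([*p,66]),D);move_l(np.array([*p,-22]),90);pause(.15)
f0=np.array(current_wrist_force());z=-22.
while z>-33:
    z-=1;move_l(np.array([*p,z]),25);f=np.array(current_wrist_force())-f0
    if f[2]>2.5: break
print("down",z,f,current_ee_pos(),current_t())
set_gripper(32);set_gripper(50);print(current_wrist_force(),current_grip_width())
move_l(np.array([*p,90]),120);print(current_t())
move_to(np.array([330,60,250]),D)
o=[]
for n in("top","scene"):
    q,d=camera(n);np.savez(n+"3.npz",p=q,d=d)
    o.append(q[130:330,160:420] if n=="top" else q[120:320,200:500])
cv2.imwrite("pics/end.png",np.hstack([cv2.resize(i[:,:,::-1],None,fx=1.42,fy=1.42,interpolation=2) for i in o]));print(current_t())
E
python3 place.py
```

```text
down -31.0 [-3.01 -2.62 10.53] [471.11 292.17 -29.64] 52.5583
[-0.05  0.69  0.24] 50.327642282946115
54.2917
55.5917
```

View pics/end.png

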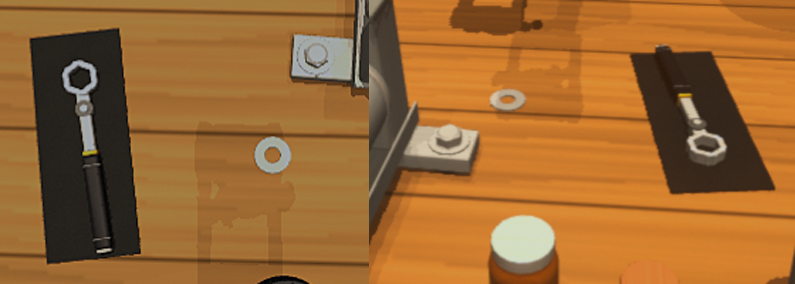

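The wrench lies flat on the mat with its handle in line, ring at crop (79,76) and handle end at (104,248). The bolt, washer and everything else stand where they were, and the arm is clear.

```bash
python3 -c "
from station import *
print(sign_off())"
```

```text
the job is handed in; nothing more can be done
None
```

The bolt is tightened to the click and the job is handed in at about 56 s: the handle broke over by roughly 0.18 rad, short of its end stop, then the wrench lifted off freely and was laid flat back on the mat. The first grasp closed on air because the fingertips sit about 39 mm above the reported TCP, and setting the wrench down peaked at about 11 N.

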